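Press a lens barrel home in a sprung V-block

TASK

Pick up the thicker of the two lens barrels and lay it, without dropping it, in the V-block of the sprung gauge, along the groove, centred lengthways and resting on both sloping faces. Then press the barrel down, smoothly and not hard, until the sprung V-block is fully down on its stop, and finish while the robot is still holding the barrel pressed there, bearing firmly on both faces. Leave the thinner barrel and the other things on the bench where they are.

Things in the scene. Friction and masses are not known exactly. Their poses are not given: they have to be found in the camera images.
- lens: the thicker lens barrel: a straight cylinder 40 mm in diameter and 110 mm long, about 0.18 kg, bare metal with a black band and a glass face at each end; the two ends are alike. Origin at its middle, on the axis; its x axis runs along the cylinder. It starts lying level in a grey plastic rest, axis 34 mm above the bench.
- thin_lens: the thinner barrel, to be left alone: same finish, 28 mm in diameter and 110 mm long. Origin at its middle, x axis along the cylinder. It lies in a rest of the same kind, axis 25.5 mm above the bench. Which of the two places holds which barrel varies.
- rest_thick: grey plastic rest, fixed, that carries the thicker barrel: 120 mm along its x axis, 66 mm along y. A 5 mm floor plate; 38 to 52 mm from the middle along x a pair of sloping supports up to 28 mm high; the middle 76 mm are open for fingers to straddle the barrel. Origin on the bench under its centre.
- vee (a joint): how far the sprung V-block is pressed down, m: 0 up (start), 0.010 on its stop. Besides the barrel's weight it takes about 9 N to start moving, 16 N to reach the stop; it springs back when let go. It does not give sideways: a barrel gripped a little off-line may bear on one face only; let go, it settles on both and can then be pressed on top with shut fingertips.
- vee_seat (a point): the point on the V-block, moving with it, where the middle of the 40 mm barrel's axis lies when seated: 74 mm above the bench when the block is up, 64 mm when it is down. x runs along the groove, y across it, z up. Fingers that hold the barrel by its middle fit between the V-block's two end parts.
- gauge: the gauge, fixed: grey and black base 140 x 100 mm; on it the aluminium V-block, 100 mm long (x) and 62 mm wide. Only its end parts, 30 to 50 mm from the middle, carry the 90-degree V, whose top edges are 5 mm below vee_seat and 23 mm to either side. Each slope is steel. The middle 60 mm are cut away down to a plate 30 mm below vee_seat. Origin on the bench under its centre, axes as vee_seat.
- beaker: glass beaker, 70 mm wide, 90 mm tall, origin under its centre; leave alone
- dish: shallow glass dish, 90 mm wide, 16 mm tall, origin under its centre; leave alone
- cap: black lens cap, 44 mm wide, 12 mm tall, origin under its centre; leave alone
- jar: white jar, 60 mm wide, 80 mm tall, origin under its centre; leave alone
- brush: brush lying down, 160 mm long; leave alone
- tips: blue box, 80 x 120 x 50 mm, origin under its centre; leave alone

How it is judged:
By the outcome, as a careful person would: the job done as asked, in the order asked, and still so for the second after the job is handed in, while the arm keeps its last pose, push and grip.
It also fails if it takes over 53 s, if anything falls off the work surface, if the arm or the gripper's body presses on something with over 40 N, if the wrist force passes 120 N, or if a joint passes its speed limit or range.

ROBOT

A 6-joint arm with a two-finger parallel gripper is mounted at the origin on the work surface. World frame = base frame: x ahead of the robot, y to its left, z up, the work surface at z = 0. Lengths are in m, angles in rad, forces in N, time in s.
With the tool pointing down it reaches from about 0.3 to 0.775 m from the base axis. Payload 14.6 kg.
Tool frame: the origin (TCP) lies at the very end of the fingers, on their centre line; the grasp point (between the pads) lies 19 mm behind it (ctrl.grasp_offset is the distance from the TCP to the grasp point, in m); z points along the fingers, y is the line along which they close (so a half turn about z gives the same grasp; the last joint's range is limited). The gripper opens to 94 mm and grips with 3 to 60 N. Pads are 16 mm wide; open, the fingers measure 119 mm over their backs; the gripper's body (75 mm by 177 mm) begins 78 mm behind the grasp point.
Start: joints at [-1.415, 0.3, 1.521, -0, 1.321, -0.067], TCP at [0.122, -0.536, 0.205] pointing down, gripper open.
Joint ranges: [-3.03, 3.03], [-0.79, 2.21], [0.23, 2.52], [-1.04, 4.18], [0, 3.07], [-2.55, 2.55]. Speed limits (rad/s): [2.22, 2.22, 2.57, 3.14, 3.14, 3.14].

INTERFACE

Orientations are given as [roll, pitch, yaw] about the fixed x, y, z axes, in that order (R = Rz(yaw) Ry(pitch) Rx(roll)).
In Python, from station import ctrl gives the robot as it stands.
- The arm moves only by the tool step_arm, never from a script. Its argument "plan" is a list that holds one entry, the list of rows, each a list of 6 numbers: the shift along the tool's x, y, z in units of 30 mm (1.0 is 30 mm), then the turn, a rotation vector about the tool's x, y, z in units of 6 degrees (1.0 is 6 degrees). In form: [[[dx, dy, dz, wx, wy, wz], ...]]. A call has 1 to 8 rows; each row is the pose to reach, as a shift and turn from the pose commanded when the call began, along the tool's axes at that moment; what a row does not reach only later rows make up. A row lasts 1/12 s, in which the tool goes at most 41.7 mm and 7.16 degrees, less where a joint would pass 70% of its speed; a pose out of reach is approached as far as the arm can. A call with a gripper value outside its range is refused whole. "grip" is the opening, from 0 (shut) to 1 (fully open), set as the call begins (left out, the last holds). The fingers move at their own pace and stop on an object; "squeeze" is the grip in N (left out, the last holds). Time passes only in rows, so rows that repeat a pose let the fingers close. It gives the time, the measured TCP pose, the force, the opening and the grip force at its end, in the units of the state.
- ctrl.get_obs(): the state, without advancing time (a new reading comes with each control period).
- ctrl.camera(name): name is "side" or "top"; returns the picture (420x560x3 uint8, red, green, blue); there is no depth.
- ctrl.camera_model(name): a dict with "intrinsics" (3x3 intrinsics, pixels), "R" (3x3) and "t" (3): a world point X has camera coordinates R X + t. Camera axes: x right, y down, z forward; pixel columns grow to the right and rows downward; lengths in m; the calibration is good to about 2 mm. A picture is of the moment at which its call begins. camera_model takes no time and is no camera call.
- ctrl.hand_in(): hands the job in; it is judged then, once.
Trained networks look in the newest picture that a camera, given by its name, has taken for a name from the list of things; names that differ only in an ending like _2 or _b are one class to them, and where a whole thing is asked for, a point or a joint stands for the part that bears it (a point fixed in the world has none). Each returns a list of dicts, best first, with "confidence" (0 to 1); they miss things now and then, are a little off and sometimes report something else, mostly with a low value. They report only what shows in the picture. A call takes as long as a camera call.
- ctrl.masks_of(query, camera): "pixels" (420x560 bool, what is visible of it) and "at" ([column, row] in pixels, amid what is visible of it).
- ctrl.place_of(query, camera): "at" ([column, row] in pixels: a listed point, or the origin of a listed thing).
The state is a dict: "time_s": time; "qpos": joint angles; "joint_vel": joint speeds; "tau": joint torques, N m; "ee_pos": TCP position; "eef_rot": TCP orientation; "force": force on the tool from outside, world axes, zero at the start; "moment": the same for the moment, N m; "grip_width": finger opening in m; "grip_force": force on a finger pad.
Only numpy, scipy, OpenCV 4.12 (cv2) and the standard library are available. Lean on these libraries where they do the work, as an engineer would, in place of code of your own. Each camera call takes 0.05 s, during which the arm holds its last target. There are 200 camera calls.

## Working session

There is one attempt and no reset: what is moved stays moved. The work goes in short steps, Python scripts to look and compute and a tool call to move; the robot and the scene stay as the last step left them, time stands still between calls to the robot, and variables do not carry over. Pictures are saved under pics/ and viewed, at most 10 in all, crops included, and the job is handed in when it is done.

Besides the shell and the picture viewer there is one more tool, called after "Request:" by a JSON object that holds its "fn" and its "kwargs", one argument or row to a line. step_arm: Moves the arm, as the interface text tells. Its arguments: {"type":"object","properties":{"plan":{"type":"array","items":{"type":"array","items":{"type":"array","items":{"type":"number"}}}},"grip":{"type":"number"},"squeeze":{"type":"number"}},"required":["plan"]}

```bash
mkdir -p pics
cat > h.py <<'E'
import numpy as np, cv2
from station import ctrl
from scipy.spatial.transform import Rotation as Ro
def ray(cam,px):
    m=ctrl.camera_model(cam);K,R,t=[np.array(m[k]) for k in("intrinsics","R","t")]
    return -R.T@t, R.T@np.linalg.inv(K)@np.array([px[0],px[1],1.])
def atz(cam,px,z):
    o,d=ray(cam,px);return o+d*(z-o[2])/d[2]
def proj(cam,X):
    m=ctrl.camera_model(cam);p=np.array(m["intrinsics"])@(np.array(m["R"])@X+np.array(m["t"]));return p[:2]/p[2]
def tri(p,q):
    (o1,d1),(o2,d2)=ray("top",p),ray("side",q)
    s=np.linalg.lstsq(np.c_[d1,-d2],o2-o1,rcond=None)[0];a=o1+s[0]*d1;b=o2+s[1]*d2
    return (a+b)/2,np.linalg.norm(a-b)
E
cat > a.py <<'E'
from h import *
np.set_printoptions(precision=4,suppress=True)
for c in("top","side"):
    im=ctrl.camera(c);cv2.imwrite(f"pics/{c}0.png",im[:,:,::-1]); print(c,ray(c,(280,210)))
    for q,z in(("lens",.034),("thin_lens",.0255),("rest_thick",0),("gauge",0),("vee_seat",.074),("beaker",0),("jar",0),("tips",0),("dish",0),("cap",0),("brush",0)):
        for r in ctrl.place_of(q,c)[:2]: print(q,round(r["confidence"],2),np.round(r["at"],1),atz(c,r["at"],z))
    for q,z in(("lens",.034),("thin_lens",.0255),("vee",.06)):
        for r in ctrl.masks_of(q,c)[:2]:
            ys,xs=np.nonzero(r["pixels"]); b=cv2.boxPoints(cv2.minAreaRect(np.c_[xs,ys].astype(np.float32)))
            print("mask",q,round(r["confidence"],2),len(xs),b.round(1).tolist(),[atz(c,p,z)[:2].round(4).tolist() for p in b])
E
python3 a.py
```

```text
top (array([0.4361, 0.0006, 1.1719]), array([ 0.1573,  0.0078, -0.9878]))
lens 0.98 [222.3 286.3] [0.4554 0.1365 0.034 ]
thin_lens 0.74 [199.4 216.7] [0.6081 0.1865 0.0255]
rest_thick 0.6 [138.2 304.1] [0.4216 0.3253 0.    ]
rest_thick 0.55 [224.9 284.7] [0.4594 0.1348 0.    ]
gauge 0.85 [365.2 254.3] [ 0.5188 -0.1764  0.    ]
vee_seat 0.71 [369.9 251.2] [ 0.5198 -0.1752  0.074 ]
beaker 0.82 [432.7 297.1] [ 0.4217 -0.3196  0.    ]
beaker 0.52 [373.7 254.9] [ 0.5171 -0.1951  0.    ]
jar 0.93 [139.6 302.1] [0.4259 0.3223 0.    ]
tips 0.74 [415.8 156.5] [ 0.7379 -0.3009  0.    ]
dish 0.55 [299.3 318.5] [ 0.3824 -0.0267  0.    ]
cap 0.79 [274.7 164.2] [0.7281 0.0195 0.    ]
brush 0.64 [214.  149.2] [0.7666 0.157  0.    ]
brush 0.48 [368.  253.8] [ 0.5198 -0.1826  0.    ]
mask lens 0.93 1064 [[192.3000030517578, 283.8999938964844], [243.89999389648438, 266.70001220703125], [250.1999969482422, 285.6000061035156], [198.60000610351562, 302.79998779296875]] [[0.462, 0.2006], [0.4961, 0.0898], [0.4555, 0.0769], [0.4218, 0.1872]]
mask lens 0.47 1434 [[341.6000061035156, 248.60000610351562], [36
[... 1660 characters left out ...]
 [0.4345, -0.366], [0.369, -0.3436]]
mask thin_lens 0.68 307 [[245.39999389648438, 201.8000030517578], [247.10000610351562, 169.6999969482422], [257.3999938964844, 170.1999969482422], [255.6999969482422, 202.3000030517578]] [[0.5617, 0.1305], [0.6066, 0.2613], [0.6339, 0.2497], [0.5869, 0.1199]]
mask vee 0.85 1347 [[240.8000030517578, 303.70001220703125], [264.8999938964844, 259.79998779296875], [292.79998779296875, 275.20001220703125], [268.70001220703125, 319.0]] [[0.4515, -0.2011], [0.536, -0.1057], [0.5795, -0.1663], [0.4937, -0.254]]
mask vee 0.61 201 [[310.0, 212.0], [326.0, 212.0], [326.0, 225.0], [310.0, 225.0]] [[0.693, 0.0066], [0.7311, -0.006], [0.712, -0.0481], [0.6751, -0.0358]]
```

Run:
```python
from h import *
t=cv2.imread("pics/top0.png");s=cv2.imread("pics/side0.png")
f=lambda im,x,y,w,h,k:cv2.resize(im[y:y+h,x:x+w],None,fx=k,fy=k,interpolation=cv2.INTER_CUBIC)
a=np.hstack([f(t,165,200,100,110,4),f(t,330,210,80,110,4)])
cv2.imwrite("pics/crop_top.png",a)
b=np.hstack([f(s,165,160,100,110,4),f(s,225,240,80,110,4)])
cv2.imwrite("pics/crop_side.png",b)
```

```text
(no output)
```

View pics/top0.png

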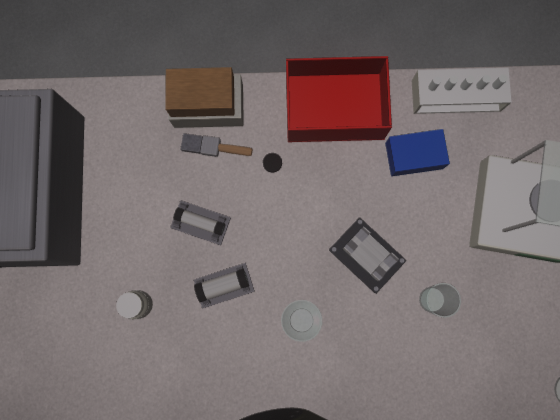

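View pics/crop_top.png

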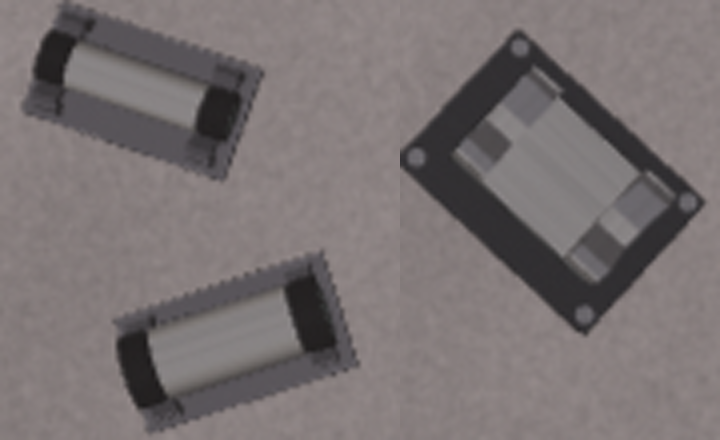

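View pics/crop_side.png

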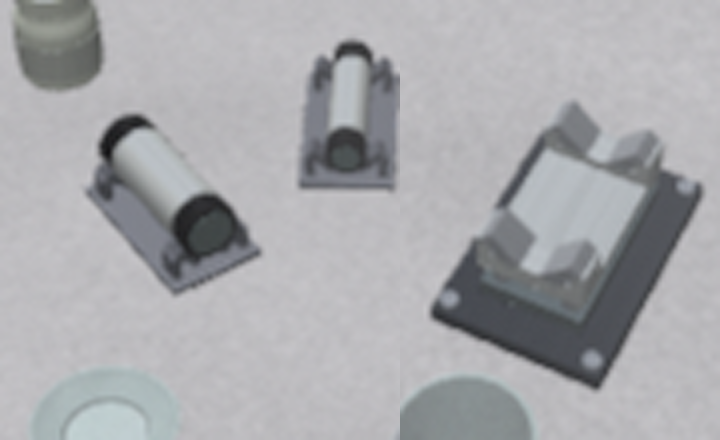

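```bash
cat > fit.py <<'E'
from h import *
from scipy.optimize import minimize
def hullmask(cam,P):
    q=np.array([proj(cam,p) for p in P]);m=np.zeros((1680,2240),np.uint8)
    h=cv2.convexHull((((q+.5)*4-.5)*16).astype(np.int32))
    cv2.fillConvexPoly(m,h,255,shift=4);return cv2.resize(m,(560,420),interpolation=cv2.INTER_AREA)/255.
def lenspts(x,y,yaw,z,r=.02,L=.055):
    a=np.linspace(0,2*np.pi,40);c,s=np.cos(yaw),np.sin(yaw)
    return np.array([[x+c*u-s*r*np.cos(k),y+s*u+c*r*np.cos(k),z+r*np.sin(k)] for u in(-L,L) for k in a])
def gpts(x,y,yaw,h):
    c,s=np.cos(yaw),np.sin(yaw)
    B=[(u,v,w) for u in(-.07,.07) for v in(-.05,.05) for w in(0,h)]+[(u,v,.069) for u in(-.05,.05) for v in(-.031,.031)]
    return np.array([[x+c*u-s*v,y+s*u+c*v,w] for u,v,w in B])
def fit(masks,f,p0,sc):
    def cost(p):
        e=0
        for c,m in masks.items():
            r=hullmask(c,f(p*sc));e+=np.abs(r-m).sum()/m.sum()
        return e
    p=np.array(p0)/sc;S=np.vstack([p]+[p+e for e in np.eye(len(p))*4])
    r=minimize(cost,p,method="Nelder-Mead",options=dict(initial_simplex=S,maxiter=250,xatol=.01,fatol=1e-5));return r.x*sc,r.fun
E
cat > b.py <<'E'
from fit import *
np.set_printoptions(precision=4,suppress=True)
def best(q,c,near):
    R=[r for r in ctrl.masks_of(q,c) if np.hypot(*(np.array(r["at"])-near))<25]
    if not R: return None
    return R[0]["pixels"].astype(float)
ML={c:best("lens",c,n) for c,n in(("top",(222,286)),("side",(205,207)))}
MG={}
for c,n in(("top",(367,254)),("side",(269,295))):
    m=best("gauge",c,n);k=cv2.convexHull(np.argwhere(m>0)[:,::-1].astype(np.int32));o=np.zeros((420,560),np.uint8);cv2.fillConvexPoly(o,k,1);MG[c]=o.astype(float)
    cv2.imwrite(f"pics/mg_{c}.png",m*255)
np.savez("masks.npz",**{"L"+c:m for c,m in ML.items()},**{"G"+c:m for c,m in MG.items()})
for name,M in(("top",{"top"}),("side",{"side"}),("both",{"top","side"})):
    p,e=fit({c:ML[c] for c in M},lambda p:lenspts(*p,.034),[.453,.137,np.radians(107)],np.array([.001,.001,.01]))
    print("lens",name,p[:2],np.degrees(p[2]),e)
    p,e=fit({c:MG[c] for c in M},lambda p:gpts(*p,.025),[.519,-.176,np.radians(44)],np.array([.001,.001,.01]))
    print("gauge",name,p[:2],np.degrees(p[2]),e)
p,e=fit(MG,lambda p:gpts(*p),[.519,-.176,np.radians(44),.025],np.array([.001,.001,.01,.002]));print("gauge h",p,e)
o=ctrl.get_obs();print(o["ee_pos"],o["eef_rot"],o["qpos"],o["time_s"],ctrl.grasp_offset)
E
python3 b.py
```

```text
[ WARN:0@1.359] global loadsave.cpp:1063 imwrite_ Unsupported depth image for selected encoder is fallbacked to CV_8U.
Traceback (most recent call last):
  File "b.py", line 14, in <module>
    p,e=fit({c:ML[c] for c in M},lambda p:lenspts(*p,.034),[.453,.137,np.radians(107)],np.array([.001,.001,.01]))
        ~~~^^^^^^^^^^^^^^^^^^^^^^^^^^^^^^^^^^^^^^^^^^^^^^^^^^^^^^^^^^^^^^^^^^^^^^^^^^^^^^^^^^^^^^^^^^^^^^^^^^^^^^
  File "fit.py", line 21, in fit
    r=minimize(cost,p,method="Nelder-Mead",options=dict(initial_simplex=S,maxiter=250,xatol=.01,fatol=1e-5));return r.x*sc,r.fun
  File "fit.py", line 18, in cost
    r=hullmask(c,f(p*sc));e+=np.abs(r-m).sum()/m.sum()
  File "fit.py", line 4, in hullmask
    q=np.array([proj(cam,p) for p in P]);m=np.zeros((1680,2240),np.uint8)
                ~~~~^^^^^^^
  File "h.py", line 10, in proj
    m=ctrl.camera_model(cam);p=np.array(m["intrinsics"])@(np.array(m["R"])@X+np.array(m["t"]));return p[:2]/p[2]
ValueError: time passes only in moves, steps and waits
```

```bash
sed -i 's/^def ray/import functools\n@functools.cache\ndef CM(c): return ctrl.camera_model(c)\ndef ray/; s/m=ctrl.camera_model(cam)/m=CM(cam)/' h.py
sed -i 's/ cv2.imwrite(f"pics\/mg.*$/ pass/' b.py; time python3 b.py
```

```text
lens top [0.4591 0.1378] 106.66600845337231 0.05651997641161728
gauge top [ 0.5178 -0.1774] 45.66506054135033 0.03581870781099325
lens side [0.457 0.141] 106.80292189992771 0.04476217893356364
gauge side [ 0.5175 -0.1789] 44.16488125625645 0.07399811699209954
lens both [0.458  0.1389] 106.86968543597484 0.1303506463115855
gauge both [ 0.5174 -0.1779] 45.38112732544638 0.11660781920260946
gauge h [ 0.5173 -0.1784  0.7923  0.0159] 0.08528319047481639
[ 0.1215 -0.5364  0.2054] [ 3.1416 -0.      0.2228] [-1.4146  0.2999  1.521   0.      1.3207 -0.0666] 1.9 0.0188
real	0m10.492s
user	0m11.150s
sys	0m9.128s
```

```bash
cat > go.py <<'E'
import sys
from h import *
# usage: go.py x y z yawdeg -> units from current measured pose
x,y,z,yw=map(float,sys.argv[1:5]);o=ctrl.get_obs()
R=Ro.from_euler("xyz",o["eef_rot"]);T=Ro.from_euler("xyz",[np.pi,0,np.radians(yw)])
print(np.round(R.inv().apply(np.array([x,y,z])-o["ee_pos"])/.03,3),np.round(np.degrees((R.inv()*T).as_rotvec())/6,3),o["time_s"],o["qpos"].round(2) if hasattr(o["qpos"],"round") else o["qpos"])
E
python3 go.py .458 .139 .1 106.8
```

```text
[ 15.913 -19.48    3.515] [  0.     -0.    -15.673] 1.9 [-1.41  0.3   1.52  0.    1.32 -0.07]
```

Request:
{"fn": "step_arm", "kwargs": {
  "plan": [
    [[7.95, -9.75, 1, 0, 0, -7.85], [7.95, -9.75, 1, 0, 0, -7.85], [7.95, -9.75, 1, 0, 0, -7.85], [7.95, -9.75, 1, 0, 0, -7.85], [7.95, -9.75, 1, 0, 0, -7.85], [7.95, -9.75, 1, 0, 0, -7.85], [7.95, -9.75, 1, 0, 0, -7.85], [7.95, -9.75, 1, 0, 0, -7.85]]
  ],
  "grip": 1
}}

```text
time_s: 2.57
ee_pos: [0.2697, -0.2371, 0.1791]
eef_rot: [3.141, 0.0, 1.049]
force: [0.7, -0.8, 0.1]
grip_width: 0.094
grip_force: 0.0
```

```bash
python3 go.py .458 .139 .1 106.8
```

```text
[13.997 -0.805  2.633] [ 6.00e-03  5.00e-03 -7.78e+00] 2.5667 [-0.82 -0.12  2.04  0.    1.22 -0.3 ]
```

Request:
{"fn": "step_arm", "kwargs": {
  "plan": [
    [[13, -0.7, 2.4, 0, 0, -7.4], [13, -0.7, 2.4, 0, 0, -7.4], [13, -0.7, 2.4, 0, 0, -7.4], [13, -0.7, 2.4, 0, 0, -7.4], [13, -0.7, 2.4, 0, 0, -7.4], [13, -0.7, 2.4, 0, 0, -7.4], [13, -0.7, 2.4, 0, 0, -7.4], [13, -0.7, 2.4, 0, 0, -7.4]]
  ]
}}

```text
time_s: 3.23
ee_pos: [0.4191, 0.0554, 0.1184]
eef_rot: [3.141, 0.0, 1.823]
force: [1.9, -2.9, -0.6]
grip_width: 0.0941
grip_force: 0.0
```

Request:
{"fn": "step_arm", "kwargs": {
  "plan": [
    [[0, 0, 0, 0, 0, 0], [0, 0, 0, 0, 0, 0]]
  ]
}}

```text
time_s: 3.4
ee_pos: [0.4185, 0.0546, 0.118]
eef_rot: [-3.14, -0.0, 1.823]
force: [-0.9, 0.2, 0.4]
grip_width: 0.094
grip_force: 0.0
```

```bash
python3 go.py .458 .139 .015 106.8
python3 - <<'E'
from h import *
s=ctrl.camera("side");t=ctrl.camera("top")
f=lambda im,x,y,w,h,k:cv2.resize(im[y:y+h,x:x+w,::-1],None,fx=k,fy=k,interpolation=cv2.INTER_CUBIC)
cv2.imwrite("pics/over.png",np.hstack([f(t,165,200,100,130,4),f(s,160,140,100,130,4)]))
E
```

```text
[2.395 1.984 3.433] [-0.012 -0.002 -0.387] 3.4 [ 0.04  0.12  1.96 -0.    1.06 -0.21]
```

View pics/over.png

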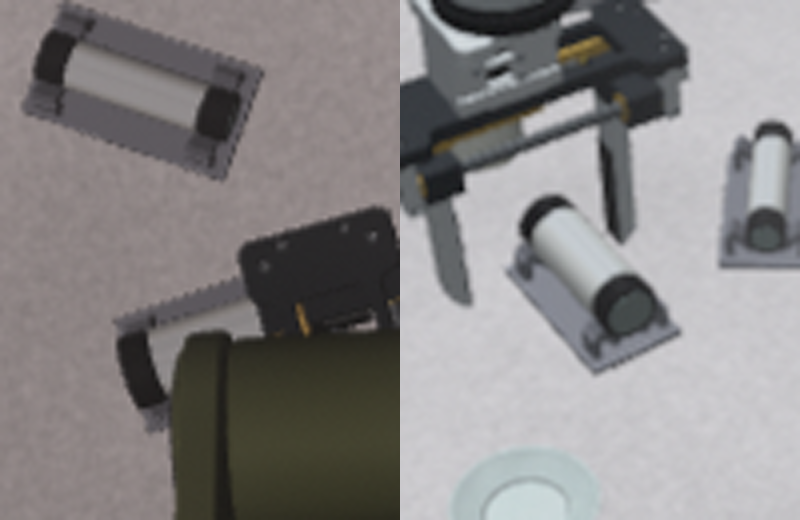

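The hand is above and short of the thick barrel (side crop: fingertips at about (455,300) and (620,240), barrel middle near (590,265)). I'll move over it, then descend.

Request:
{"fn": "step_arm", "kwargs": {
  "plan": [
    [[2.4, 2, 0.5, 0, 0, -0.4], [2.4, 2, 0.5, 0, 0, -0.4], [2.4, 2, 0.5, 0, 0, -0.4], [2.4, 2, 0.5, 0, 0, -0.4], [2.4, 2, 0.5, 0, 0, -0.4], [2.4, 2, 0.5, 0, 0, -0.4]]
  ]
}}

```text
time_s: 4.0
ee_pos: [0.4586, 0.1361, 0.104]
eef_rot: [3.141, 0.0, 1.86]
force: [-0.3, 0.0, 0.6]
grip_width: 0.0938
grip_force: 0.0
```

```bash
python3 go.py .458 .139 .016 106.8
python3 - <<'E'
from h import *
s=ctrl.camera("side")
f=lambda im,x,y,w,h,k:cv2.resize(im[y:y+h,x:x+w,::-1],None,fx=k,fy=k,interpolation=cv2.INTER_CUBIC)
im=f(s,150,120,110,120,5);o=ctrl.get_obs();R=Ro.from_euler("xyz",o["eef_rot"]).as_matrix()
for v in(-.047,.047):
    p=(proj("side",np.array(o["ee_pos"])+R[:,1]*v)-[150,120]+.5)*5;cv2.circle(im,tuple(int(k) for k in p),4,(0,0,255),1)
cv2.imwrite("pics/over2.png",im)
E
```

```text
[0.098 0.007 2.933] [ 0.002  0.002 -0.038] 4.0 [ 0.21  0.26  1.83 -0.    1.05 -0.08]
```

View pics/over2.png

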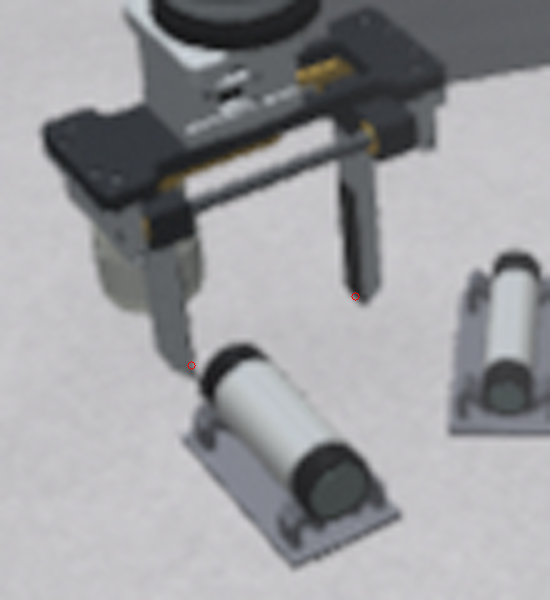

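The projected tip points land on the fingertips ((190,366) and (355,296)), so the calibration is good to about 1 px and the barrel lies between the fingers. Next I descend.

Request:
{"fn": "step_arm", "kwargs": {
  "plan": [
    [[0.1, 0, 0.8, 0, 0, 0], [0.1, 0, 1.6, 0, 0, 0], [0.1, 0, 2.2, 0, 0, 0], [0.1, 0, 2.6, 0, 0, 0], [0.1, 0, 2.9, 0, 0, 0], [0.1, 0, 2.9, 0, 0, 0]]
  ]
}}

```text
time_s: 4.55
ee_pos: [0.4573, 0.1395, 0.0156]
eef_rot: [-3.14, -0.0, 1.86]
force: [-0.9, -0.4, 0.3]
grip_width: 0.0942
grip_force: 0.0
```

Request:
{"fn": "step_arm", "kwargs": {
  "plan": [
    [[0, 0, 0, 0, 0, 0], [0, 0, 0, 0, 0, 0], [0, 0, 0, 0, 0, 0], [0, 0, 0, 0, 0, 0], [0, 0, 0, 0, 0, 0], [0, 0, 0, 0, 0, 0], [0, 0, 0, 0, 0, 0], [0, 0, 0, 0, 0, 0]]
  ],
  "grip": 0.3,
  "squeeze": 15
}}

```text
time_s: 5.22
ee_pos: [0.4581, 0.1406, 0.0167]
eef_rot: [3.141, -0.0, 1.862]
force: [0.1, -0.1, -0.4]
grip_width: 0.0441
grip_force: 0.0
```

Request:
{"fn": "step_arm", "kwargs": {
  "plan": [
    [[0, 0, 0, 0, 0, 0], [0, 0, 0, 0, 0, 0], [0, 0, 0, 0, 0, 0], [0, 0, 0, 0, 0, 0]]
  ],
  "grip": 0.2
}}

```text
time_s: 5.55
ee_pos: [0.4584, 0.1407, 0.0167]
eef_rot: [3.141, -0.0, 1.862]
force: [3.9, 1.7, 0.7]
grip_width: 0.0402
grip_force: 15.0
```

Request:
{"fn": "step_arm", "kwargs": {
  "plan": [
    [[0, 0, -0.3, 0, 0, 0], [0, 0, -0.8, 0, 0, 0], [0, 0, -1.5, 0, 0, 0], [0, 0, -2.3, 0, 0, 0], [0, 0, -3, 0, 0, 0], [0, 0, -3.7, 0, 0, 0], [0, 0, -4, 0, 0, 0], [0, 0, -4, 0, 0, 0]]
  ]
}}

```text
time_s: 6.22
ee_pos: [0.4586, 0.1407, 0.1385]
eef_rot: [3.139, 0.0, 1.862]
force: [0.1, -0.1, -1.9]
grip_width: 0.0396
grip_force: 15.0
```

```bash
python3 go.py .5175 -.178 .135 45.4
```

```text
[-10.739  -1.165   0.115] [ 0.026 -0.013 10.211] 6.2167 [ 0.22  0.21  1.8  -0.    1.13 -0.07]
```

Request:
{"fn": "step_arm", "kwargs": {
  "plan": [
    [[-1, -0.1, 0, 0, 0, 1], [-2.1, -0.2, 0, 0, 0, 2], [-3.2, -0.3, 0, 0, 0, 3.1], [-4.3, -0.4, 0, 0, 0, 4.2], [-5.4, -0.5, 0, 0, 0, 5.3], [-6.5, -0.6, 0, 0, 0, 6.4], [-7.6, -0.7, 0, 0, 0, 7.4], [-8.5, -0.8, 0, 0, 0, 8.4]]
  ]
}}

```text
time_s: 6.88
ee_pos: [0.5076, -0.1126, 0.135]
eef_rot: [-3.139, 0.001, 0.976]
force: [0.5, -0.2, -1.9]
grip_width: 0.0399
grip_force: 15.0
```

Request:
{"fn": "step_arm", "kwargs": {
  "plan": [
    [[0, 0, 0, 0, 0, 0], [0, 0, 0, 0, 0, 0]]
  ]
}}

```text
time_s: 7.05
ee_pos: [0.5074, -0.1114, 0.135]
eef_rot: [-3.139, 0.001, 0.98]
force: [0.2, 0.6, -1.8]
grip_width: 0.0396
grip_force: 15.0
```

```bash
python3 go.py .5175 -.178 .11 45.4
```

```text
[-1.655  1.517  0.829] [-0.025  0.01   1.794] 7.05 [-0.29  0.3   1.69  0.    1.15  0.3 ]
```

Request:
{"fn": "step_arm", "kwargs": {
  "plan": [
    [[-0.8, 0.75, 0.2, 0, 0, 0.9], [-1.65, 1.5, 0.5, 0, 0, 1.8], [-1.65, 1.5, 0.85, 0, 0, 1.8], [-1.65, 1.5, 0.85, 0, 0, 1.8], [-1.65, 1.5, 0.85, 0, 0, 1.8]]
  ]
}}

```text
time_s: 7.47
ee_pos: [0.5175, -0.1755, 0.1101]
eef_rot: [-3.139, 0.001, 0.796]
force: [-0.3, 0.0, -1.3]
grip_width: 0.0399
grip_force: 15.0
```

```bash
cat > look.py <<'E'
import sys
from fit import *
np.set_printoptions(precision=4,suppress=True)
n=sys.argv[1];o=ctrl.get_obs();R=Ro.from_euler("xyz",o["eef_rot"]).as_matrix()
print(o["ee_pos"],o["eef_rot"],o["time_s"])
ax=np.array(o["ee_pos"])-.0188*R[:,2];print("axis",ax)
out=[]
for c,(x,y) in(("top",(310,190)),("side",(210,215))):
    im=ctrl.camera(c)
    z=cv2.resize(im[y:y+120,x:x+100,::-1],None,fx=4,fy=4,interpolation=cv2.INTER_CUBIC);out.append(z)
    for q in("lens","vee_seat"):
        for r in ctrl.place_of(q,c)[:1]: print(c,q,r["confidence"],r["at"],atz(c,r["at"],ax[2] if q=="lens" else .074))
    for r in ctrl.masks_of("lens",c)[:1]:
        m=r["pixels"].astype(float);print(c,"mask",m.sum(),r["confidence"],r["at"],"expected",proj(c,ax))
        if c=="side":
            p,e=fit({c:m},lambda p:lenspts(*p,ax[2]),[ax[0],ax[1],o["eef_rot"][2]],np.array([.001,.001,.01]));print("fit",p[:2],np.degrees(p[2]),e)
cv2.imwrite(f"pics/{n}.png",np.hstack(out))
E
python3 look.py g1
```

```text
[ 0.5175 -0.1755  0.1101] [-3.1391  0.0008  0.796 ] 7.4667
axis [ 0.5175 -0.1755  0.1289]
top vee_seat 0.65 [223.5, 285.6] [0.4561 0.1293 0.074 ]
top mask 166.0 0.55 [356.3, 240.1] expected [374.4615 250.1295]
side lens 0.58 [267.4, 265.6] [ 0.5165 -0.1773  0.1289]
side vee_seat 0.93 [266.3, 283.9] [ 0.5137 -0.1803  0.074 ]
side mask 734.0 0.67 [258.9, 272.1] expected [267.5816 264.8084]
fit [ 0.5142 -0.1744] 47.341005528685635 0.47798792541539775
```

View pics/g1.png

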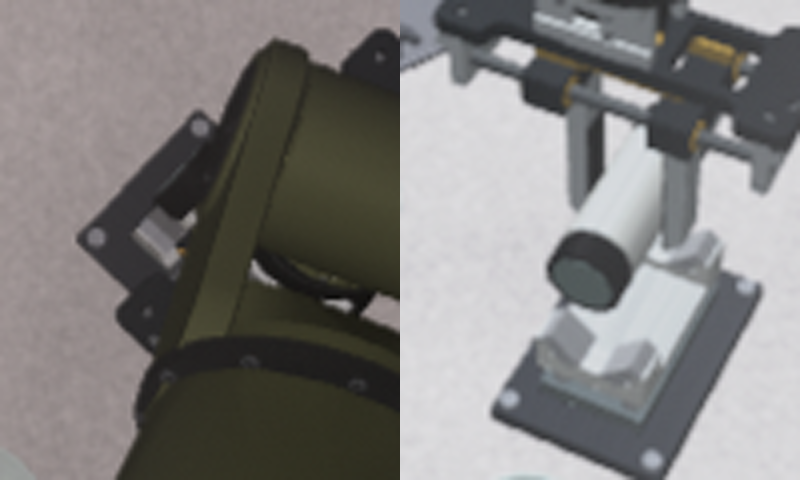

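Side crop: the barrel is above the gauge, near end face at about (590,280), near V's valley at about (610,348). I'll overlay the modelled barrel and V on it to check the residuals.

Run:
```python
from fit import *
o=ctrl.get_obs();R=Ro.from_euler("xyz",o["eef_rot"]).as_matrix();ax=np.array(o["ee_pos"])-.0188*R[:,2]
im=ctrl.camera("side");np.save("side_g1.npy",im);k=8;x,y=235,245
z=cv2.resize(im[y:y+75,x:x+75,::-1],None,fx=k,fy=k,interpolation=cv2.INTER_CUBIC)
def pl(P,col):
    q=np.array([(proj("side",p)-[x,y]+.5)*k for p in P]).astype(np.int32);cv2.polylines(z,[q],False,col,1,cv2.LINE_AA)
pl(lenspts(*ax[:2],o["eef_rot"][2],ax[2])[:40],(0,0,255))
pl(lenspts(*ax[:2],o["eef_rot"][2],ax[2])[[0,40]],(0,0,255));pl(lenspts(*ax[:2],o["eef_rot"][2],ax[2])[[20,60]],(0,0,255))
gx,gy,a=.5175,-.178,np.radians(45.4)
G=lambda u,v,w:np.array([gx+np.cos(a)*u-np.sin(a)*v,gy+np.sin(a)*u+np.cos(a)*v,w])
for u in(-.05,-.03,.03,.05): pl([G(u,-.023,.069),G(u,-.0,.046),G(u,.023,.069)],(0,255,0))
for h,c in((0,(255,0,0)),(.02,(0,200,255))): pl([G(-.07,-.05,h),G(.07,-.05,h),G(.07,.05,h),G(-.07,.05,h),G(-.07,-.05,h)],c)
cv2.imwrite("pics/ov.png",z)
```

```text
(no output)
```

View pics/ov.png

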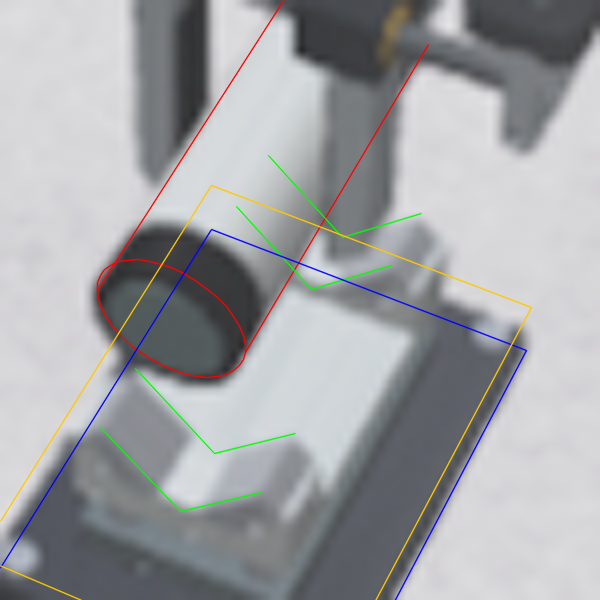

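Run:
```python
from fit import *
np.set_printoptions(precision=4,suppress=True)
M=np.load("masks.npz");MG={c:M["G"+c] for c in("top","side")}
def base(x,y,yaw,h): return gpts(x,y,yaw,h)[:8]
for h in(.012,.016,.02):
    for n,ms in(("top",MG),("side",MG)):
        f=base if n=="top" else gpts
        p,e=fit({n:MG[n]},lambda p:f(*p,h),[.5175,-.178,np.radians(45)],np.array([.001,.001,.01]));print(h,n,p[:2],np.degrees(p[2]),e)
# dark-base contour in original top image
im=cv2.imread("pics/top0.png",0);m=np.zeros_like(im);m[205:305,320:415]=(im[205:305,320:415]<75)
n,l,s,_=cv2.connectedComponentsWithStats(m);b=1+np.argmax(s[1:,4]);k=cv2.convexHull(np.argwhere(l==b)[:,::-1].astype(np.int32))
o=np.zeros_like(im);cv2.fillConvexPoly(o,k,1)
for h in(.012,.016):
    p,e=fit({"top":o.astype(float)},lambda p:base(*p,h),[.5175,-.178,np.radians(45)],np.array([.001,.001,.01]));print("dark top",h,p[:2],np.degrees(p[2]),e,s[b,4])
im=cv2.imread("pics/side0.png",0);m=np.zeros_like(im);m[240:350,225:310]=(im[240:350,225:310]<95);m[330:,:262]=0
n,l,s,_=cv2.connectedComponentsWithStats(m);b=1+np.argmax(s[1:,4]);q=np.argwhere(l==b)[:,::-1]
print("side dark",s[b],[q[np.argmin(q@v)].tolist() for v in([1,0],[-1,0],[0,1],[0,-1])])
for h in (.012,.016):
  for (x,y,a) in((.5175,-.178,45.4),(.5175,-.1795,45)):
    print(h,x,y,[proj("side",p).round(1).tolist() for p in gpts(x,y,np.radians(a),h)[[1,3,5,7]]])
```

```text
0.012 top [ 0.5181 -0.1789] 45.344751502083085 0.03984956605593057
0.012 side [ 0.5167 -0.1787] 44.85174563331025 0.043108600433910516
0.016 top [ 0.518  -0.1785] 45.52976673118352 0.03642301510768242
0.016 side [ 0.517  -0.1782] 45.06358827400685 0.04680639131087369
0.02 top [ 0.5178 -0.1779] 45.76221783348228 0.03511668273866923
0.02 side [ 0.5173 -0.1789] 45.186400766604656 0.05439027385484465
dark top 0.012 [ 0.5171 -0.1792] 45.429774504093885 0.020247099852428316 1390
dark top 0.016 [ 0.5168 -0.1788] 45.35006625226184 0.024434694566317923 1390
side dark [ 233  283   67   54 1047] [[233, 317], [299, 287], [290, 283], [273, 336]]
0.012 0.5175 -0.178 [[274.6, 334.4], [231.8, 316.2], [300.7, 285.1], [261.0, 269.9]]
0.012 0.5175 -0.1795 [[274.5, 335.0], [231.9, 316.5], [301.1, 285.8], [261.5, 270.4]]
0.016 0.5175 -0.178 [[274.6, 333.3], [231.8, 315.1], [300.8, 284.0], [261.0, 268.8]]
0.016 0.5175 -0.1795 [[274.6, 334.0], [231.8, 315.5], [301.2, 284.7], [261.5, 269.3]]
```

```bash
python3 go.py .517 -.179 .059 45.3
```

```text
[-0.086  0.028  1.745] [ 0.003 -0.001  0.032] 7.9167 [-0.4   0.39  1.63 -0.    1.12  0.38]
```

Request:
{"fn": "step_arm", "kwargs": {
  "plan": [
    [[-0.08, 0.03, 0.3, 0, 0, 0], [-0.08, 0.03, 0.7, 0, 0, 0], [-0.08, 0.03, 1.1, 0, 0, 0], [-0.08, 0.03, 1.4, 0, 0, 0], [-0.08, 0.03, 1.65, 0, 0, 0], [-0.08, 0.03, 1.75, 0, 0, 0], [-0.08, 0.03, 1.75, 0, 0, 0]]
  ],
  "squeeze": 6
}}

```text
time_s: 8.5
ee_pos: [0.5169, -0.1791, 0.0578]
eef_rot: [-3.141, 0.0, 0.794]
force: [0.1, -0.3, -1.7]
grip_width: 0.0398
grip_force: 6.0
```

Request:
{"fn": "step_arm", "kwargs": {
  "plan": [
    [[0, 0, 0.03, 0, 0, 0], [0, 0, 0.06, 0, 0, 0], [0, 0, 0.06, 0, 0, 0], [0, 0, 0.06, 0, 0, 0]]
  ]
}}

```text
time_s: 8.83
ee_pos: [0.5172, -0.1791, 0.057]
eef_rot: [3.141, -0.0, 0.794]
force: [-0.3, -0.6, -1.5]
grip_width: 0.0398
grip_force: 6.0
```

Request:
{"fn": "step_arm", "kwargs": {
  "plan": [
    [[0, 0, 0.02, 0, 0, 0], [0, 0, 0.03, 0, 0, 0], [0, 0, 0.03, 0, 0, 0]]
  ]
}}

```text
time_s: 9.08
ee_pos: [0.5175, -0.1792, 0.0566]
eef_rot: [3.141, -0.001, 0.793]
force: [0.0, 1.6, 4.0]
grip_width: 0.0398
grip_force: 6.0
```

Request:
{"fn": "step_arm", "kwargs": {
  "plan": [
    [[0, 0, 0.02, 0, 0, 0], [0, 0, 0.03, 0, 0, 0], [0, 0, 0.03, 0, 0, 0]]
  ]
}}

```text
time_s: 9.33
ee_pos: [0.5175, -0.1791, 0.0559]
eef_rot: [3.141, -0.001, 0.794]
force: [-2.5, 2.5, 9.6]
grip_width: 0.0396
grip_force: 6.0
```

Request:
{"fn": "step_arm", "kwargs": {
  "plan": [
    [[0, 0, -0.03, 0, 0, 0], [0, 0, -0.03, 0, 0, 0], [0, 0, -0.03, 0, 0, 0]]
  ]
}}

```text
time_s: 9.58
ee_pos: [0.5174, -0.1792, 0.0563]
eef_rot: [3.141, -0.0, 0.793]
force: [-0.3, 0.6, 4.7]
grip_width: 0.0395
grip_force: 6.0
```

Request:
{"fn": "step_arm", "kwargs": {
  "plan": [
    [[0, 0, 0, 0, 0, 0], [0, 0, 0, 0, 0, 0], [0, 0, 0, 0, 0, 0], [0, 0, 0, 0, 0, 0], [0, 0, 0, 0, 0, 0], [0, 0, 0, 0, 0, 0]]
  ],
  "grip": 0.65
}}

```text
time_s: 10.08
ee_pos: [0.517, -0.1791, 0.0558]
eef_rot: [-3.141, 0.0, 0.794]
force: [-0.9, -0.5, -0.9]
grip_width: 0.0612
grip_force: 0.0
```

Request:
{"fn": "step_arm", "kwargs": {
  "plan": [
    [[0, 0, -0.4, 0, 0, 0], [0, 0, -1.0, 0, 0, 0], [0, 0, -1.7, 0, 0, 0], [0, 0, -2.2, 0, 0, 0], [0, 0, -2.4, 0, 0, 0], [0, 0, -2.4, 0, 0, 0]]
  ]
}}

```text
time_s: 10.58
ee_pos: [0.5177, -0.1794, 0.1298]
eef_rot: [3.139, -0.001, 0.794]
force: [0.5, -0.6, -0.9]
grip_width: 0.0609
grip_force: 0.0
```

```bash
cat > ov.py <<'E'
import sys
from fit import *
gx,gy,a=.517,-.179,np.radians(45.3);Z=float(sys.argv[2])
im=ctrl.camera("side");k=8;x,y=235,245
z=cv2.resize(im[y:y+75,x:x+75,::-1],None,fx=k,fy=k,interpolation=cv2.INTER_CUBIC)
def pl(P,col):
    q=np.array([(proj("side",p)-[x,y]+.5)*k for p in P]).astype(np.int32);cv2.polylines(z,[q],False,col,1,cv2.LINE_AA)
L=lenspts(gx,gy,a,Z)
pl(L[:40],(0,0,255));pl(L[[0,40]],(0,0,255));pl(L[[20,60]],(0,0,255))
cv2.imwrite(f"pics/{sys.argv[1]}.png",z)
for r in ctrl.masks_of("lens","side")[:1]:
    m=r["pixels"].astype(float);p,e=fit({"side":m},lambda p:lenspts(*p,Z),[gx,gy,a],np.array([.001,.001,.01]));d=p[:2]-[gx,gy]
    print(r["confidence"],m.sum(),p[:2],np.degrees(p[2]),e,"along",d@[np.cos(a),np.sin(a)],"across",d@[-np.sin(a),np.cos(a)])
E
python3 ov.py seat .074; python3 go.py .517 -.179 .100 45.3
```

```text
0.89 1000.0 [ 0.51466332 -0.17871124] 46.10288676683639 0.0952235294117647 along -0.0014383610362506665 across 0.001864021089926534
[0.004 0.003 0.918] [-0.004  0.002  0.027] 10.6833 [-0.4   0.37  1.62 -0.    1.15  0.38]
```

View pics/seat.png

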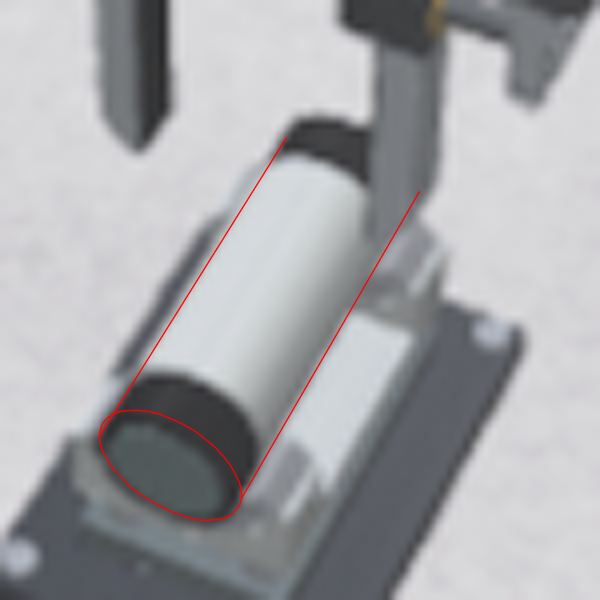

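The barrel lies in the V: near face centre at about (170,465), within about 1 px of the modelled seated barrel. I'll move the hand aside to check lengthwise centring from above.

Request:
{"fn": "step_arm", "kwargs": {
  "plan": [
    [[0, 0, -0.5, 0, 0, 0], [1, -1, -0.5, 0, 0, 0], [2, -2, -0.5, 0, 0, 0], [3, -3, -0.5, 0, 0, 0], [4, -4, -0.5, 0, 0, 0], [5, -5, -0.5, 0, 0, 0], [5, -5, -0.5, 0, 0, 0]]
  ],
  "grip": 0
}}

```text
time_s: 11.27
ee_pos: [0.5144, 0.0382, 0.1419]
eef_rot: [-3.14, 0.001, 0.798]
force: [0.0, -0.8, -0.9]
grip_width: 0.0176
grip_force: 0.0
```

Run:
```python
from fit import *
np.set_printoptions(precision=4,suppress=True)
S=np.array([.001,.001,.01]);a=np.radians(45.3)
t=ctrl.camera("top");s=ctrl.camera("side")
f=lambda im,x,y,k:cv2.resize(im[y:y+75,x:x+60,::-1],None,fx=k,fy=k,interpolation=cv2.INTER_CUBIC)
cv2.imwrite("pics/cen.png",np.hstack([f(t,340,218,6),f(s,237,250,6)]))
for c in("top","side"):
    L=[r for r in ctrl.masks_of("lens",c)][:1];G=[r for r in ctrl.masks_of("gauge",c)][:1]
    if L:
        p,e=fit({c:L[0]["pixels"].astype(float)},lambda p:lenspts(*p,.074),[.517,-.179,a],S);print(c,"lens",L[0]["confidence"],p[:2],np.degrees(p[2]),e)
    if G:
        k=cv2.convexHull(np.argwhere(G[0]["pixels"])[:,::-1].astype(np.int32));o=np.zeros((420,560),np.uint8);cv2.fillConvexPoly(o,k,1)
        p,e=fit({c:o.astype(float)},lambda p:np.vstack([gpts(*p,.013)[:8],lenspts(*p,.074)]),[.517,-.179,a],S);print(c,"gauge",G[0]["confidence"],p[:2],np.degrees(p[2]),e)
```

```text
top lens 0.62 [ 0.5161 -0.1808] 45.137323958201286 0.03711655875896925
top gauge 0.98 [ 0.5174 -0.1782] 45.09034431516914 0.026607165189002753
side lens 0.74 [ 0.528  -0.1966] 49.254900134538175 1.4823437571750009
side gauge 0.76 [ 0.5164 -0.1787] 45.215197565496204 0.15005813165571794
```

View pics/cen.png

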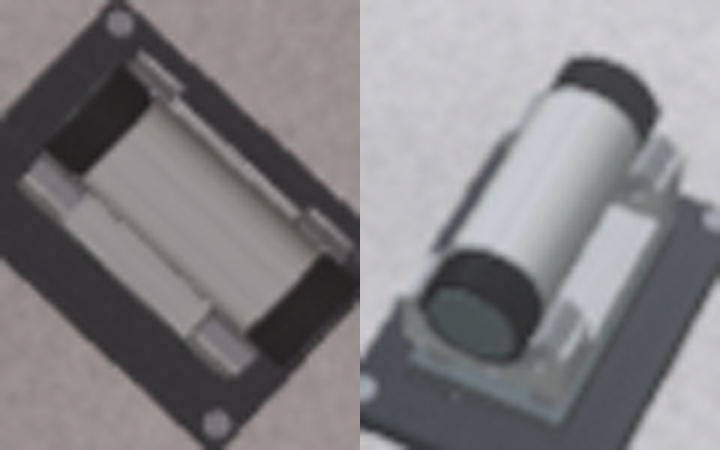

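The top crop shows the barrel overhanging the V by about 2 mm at the upper-left end and about 7 mm at the lower-right. It sits about 2.5 mm off along the groove, which the fit agrees with. I'll regrasp, shift it by that much and set it down again.

```bash
python3 go.py .5165 -.1785 .13 45.3
```

```text
[-4.959  4.952  0.417] [-0.004  0.006  0.012] 11.5667 [-0.01  0.29  1.69 -0.    1.16  0.77]
```

Request:
{"fn": "step_arm", "kwargs": {
  "plan": [
    [[-1, 1, 0, 0, 0, 0], [-2, 2, 0, 0, 0, 0], [-3, 3, 0, 0, 0, 0], [-4, 4, 0, 0, 0, 0], [-4.95, 4.95, 0.1, 0, 0, 0], [-4.95, 4.95, 0.4, 0, 0, 0], [-4.95, 4.95, 0.4, 0, 0, 0], [-4.95, 4.95, 0.4, 0, 0, 0]]
  ],
  "grip": 0.68
}}

```text
time_s: 12.23
ee_pos: [0.5164, -0.1774, 0.1304]
eef_rot: [-3.14, 0.0, 0.792]
force: [0.3, 0.2, 0.2]
grip_width: 0.0504
grip_force: 0.0
```

```bash
python3 go.py .5165 -.1785 .0565 45.3
```

```text
[-0.023  0.03   2.462] [-0.014  0.004  0.01 ] 12.2333 [-0.4   0.37  1.62  0.    1.16  0.38]
```

Request:
{"fn": "step_arm", "kwargs": {
  "plan": [
    [[0, 0.03, 0, 0, 0, 0], [0, 0.03, 0, 0, 0, 0], [0, 0.03, 0.5, 0, 0, 0], [0, 0.03, 1.1, 0, 0, 0], [0, 0.03, 1.7, 0, 0, 0], [0, 0.03, 2.2, 0, 0, 0], [0, 0.03, 2.45, 0, 0, 0], [0, 0.03, 2.45, 0, 0, 0]]
  ]
}}

```text
time_s: 12.9
ee_pos: [0.5173, -0.1767, 0.0563]
eef_rot: [-3.14, 0.001, 0.795]
force: [-0.5, -0.0, 0.1]
grip_width: 0.0637
grip_force: 0.0
```

Request:
{"fn": "step_arm", "kwargs": {
  "plan": [
    [[0, 0, 0, 0, 0, 0], [0, 0, 0, 0, 0, 0], [0, 0, 0, 0, 0, 0], [0, 0, 0, 0, 0, 0], [0, 0, 0, 0, 0, 0], [0, 0, 0, 0, 0, 0]]
  ],
  "grip": 0.3
}}

```text
time_s: 13.4
ee_pos: [0.5184, -0.1781, 0.0582]
eef_rot: [3.139, -0.001, 0.793]
force: [3.9, -2.7, 4.8]
grip_width: 0.0395
grip_force: 6.0
```

Request:
{"fn": "step_arm", "kwargs": {
  "plan": [
    [[0, 0.05, -0.05, 0, 0, 0], [0, 0.05, -0.12, 0, 0, 0], [0.04, 0.05, -0.12, 0, 0, 0], [0.08, 0.05, -0.12, 0, 0, 0], [0.08, 0.05, -0.12, 0, 0, 0], [0.08, 0.05, -0.12, 0, 0, 0]]
  ]
}}

```text
time_s: 13.9
ee_pos: [0.5203, -0.1768, 0.0608]
eef_rot: [-3.141, 0.0, 0.794]
force: [-0.3, -0.3, -1.9]
grip_width: 0.0395
grip_force: 6.0
```

Request:
{"fn": "step_arm", "kwargs": {
  "plan": [
    [[0, 0, 0.04, 0, 0, 0], [0, 0, 0.06, 0, 0, 0], [0, 0, 0.06, 0, 0, 0]]
  ]
}}

```text
time_s: 14.15
ee_pos: [0.5203, -0.1769, 0.0589]
eef_rot: [-3.141, 0.0, 0.794]
force: [-0.8, 0.0, -2.3]
grip_width: 0.04
grip_force: 6.0
```

Request:
{"fn": "step_arm", "kwargs": {
  "plan": [
    [[0, 0, 0.02, 0, 0, 0], [0, 0, 0.03, 0, 0, 0], [0, 0, 0.03, 0, 0, 0]]
  ]
}}

```text
time_s: 14.4
ee_pos: [0.5204, -0.1769, 0.0586]
eef_rot: [-3.141, 0.0, 0.794]
force: [-3.0, 2.7, 4.9]
grip_width: 0.0399
grip_force: 6.0
```

Request:
{"fn": "step_arm", "kwargs": {
  "plan": [
    [[0, 0, 0.02, 0, 0, 0], [0, 0, 0.02, 0, 0, 0], [0, 0, 0.02, 0, 0, 0]]
  ]
}}

```text
time_s: 14.65
ee_pos: [0.5201, -0.1767, 0.0577]
eef_rot: [-3.141, 0.0, 0.794]
force: [-5.3, 3.2, 4.0]
grip_width: 0.0396
grip_force: 6.0
```

Request:
{"fn": "step_arm", "kwargs": {
  "plan": [
    [[0, -0.02, 0, 0, 0, 0], [0, -0.02, 0.01, 0, 0, 0], [0, -0.02, 0.01, 0, 0, 0]]
  ]
}}

```text
time_s: 14.9
ee_pos: [0.5201, -0.1766, 0.0576]
eef_rot: [3.141, -0.0, 0.794]
force: [-2.1, 1.6, 3.0]
grip_width: 0.0398
grip_force: 6.0
```

Request:
{"fn": "step_arm", "kwargs": {
  "plan": [
    [[0, 0, 0, 0, 0, 0], [0, 0, 0, 0, 0, 0], [0, 0, 0, 0, 0, 0], [0, 0, 0, 0, 0, 0], [0, 0, 0, 0, 0, 0], [0, 0, 0, 0, 0, 0]]
  ],
  "grip": 0.68
}}

```text
time_s: 15.4
ee_pos: [0.52, -0.1766, 0.0573]
eef_rot: [-3.142, 0.0, 0.794]
force: [-0.9, 0.4, -0.2]
grip_width: 0.0639
grip_force: 0.0
```

Request:
{"fn": "step_arm", "kwargs": {
  "plan": [
    [[0, 0, -0.4, 0, 0, 0], [0, 0, -1.0, 0, 0, 0], [0, 0, -1.7, 0, 0, 0], [0, 0, -2.2, 0, 0, 0], [0, 0, -2.4, 0, 0, 0], [0, 0, -2.4, 0, 0, 0]]
  ]
}}

```text
time_s: 15.9
ee_pos: [0.5207, -0.1768, 0.1313]
eef_rot: [3.139, -0.001, 0.794]
force: [1.1, 0.4, 0.7]
grip_width: 0.0642
grip_force: 0.0
```

Request:
{"fn": "step_arm", "kwargs": {
  "plan": [
    [[0, 0, 0, 0, 0, 0], [1, -1, 0, 0, 0, 0], [2, -2, 0, 0, 0, 0], [3, -3, 0, 0, 0, 0], [4, -4, 0, 0, 0, 0], [5, -5, 0, 0, 0, 0], [5, -5, 0, 0, 0, 0], [5, -5, 0, 0, 0, 0]]
  ],
  "grip": 0
}}

```text
time_s: 16.57
ee_pos: [0.5177, 0.0375, 0.1284]
eef_rot: [-3.14, 0.001, 0.797]
force: [0.1, -0.0, -0.2]
grip_width: 0.0139
grip_force: 0.0
```

```bash
python3 - <<'E'
from fit import *
np.set_printoptions(precision=4,suppress=True)
S=np.array([.001,.001,.01]);a=np.radians(45.3)
t=ctrl.camera("top");s=ctrl.camera("side")
f=lambda im,x,y,k:cv2.resize(im[y:y+75,x:x+65,::-1],None,fx=k,fy=k,interpolation=cv2.INTER_CUBIC)
cv2.imwrite("pics/cen2.png",np.hstack([f(t,340,218,6),f(s,237,250,6)]))
for c in("top","side"):
    for r in [r for r in ctrl.masks_of("lens",c) if r["pixels"].sum()>500][:2]:
        p,e=fit({c:r["pixels"].astype(float)},lambda p:lenspts(*p,.074),[.517,-.179,a],S);print(c,"lens",r["confidence"],p[:2],np.degrees(p[2]),e)
E
python3 go.py .5175 -.179 .11 45.3
```

```text
top lens 0.75 [ 0.518  -0.1793] 45.03000308282808 0.04855116739802625
side lens 0.91 [ 0.516  -0.1772] 45.85579405872226 0.044782168186423506
[-5.078  4.978  0.633] [-0.004  0.006  0.013] 16.7667 [-0.    0.31  1.69 -0.    1.14  0.77]
```

View pics/cen2.png

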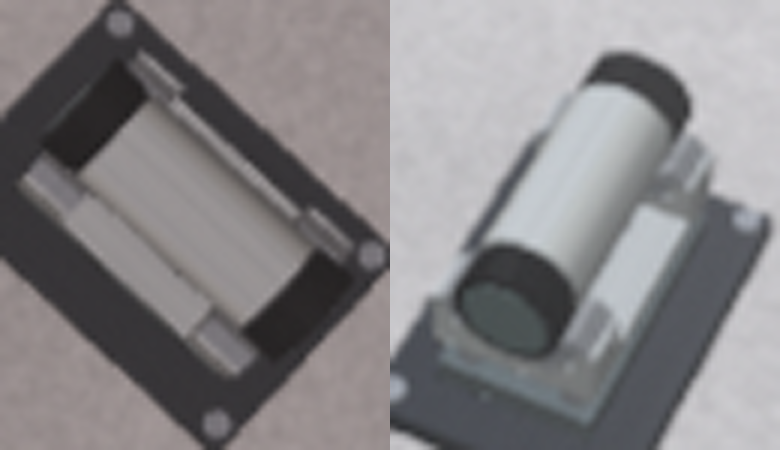

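The barrel now overhangs both V ends equally, with ends near (90,120) and (300,310) in the top crop, and rests on both faces. Now I press it with shut fingertips.

Request:
{"fn": "step_arm", "kwargs": {
  "plan": [
    [[-1, 1, 0, 0, 0, 0], [-2, 2, 0, 0, 0, 0], [-3, 3, 0, 0, 0, 0], [-4, 4, 0, 0, 0, 0], [-5, 4.95, 0, 0, 0, 0], [-5, 4.95, 0.3, 0, 0, 0], [-5, 4.95, 0.5, 0, 0, 0], [-5, 4.95, 0.5, 0, 0, 0]]
  ],
  "grip": 0,
  "squeeze": 20
}}

```text
time_s: 17.43
ee_pos: [0.5179, -0.1758, 0.1127]
eef_rot: [-3.139, 0.001, 0.792]
force: [0.4, -0.1, 0.3]
grip_width: -0.0001
grip_force: 0.0
```

```bash
python3 go.py .518 -.178 .096 45.3
```

```text
[-0.048  0.056  0.557] [-0.026  0.009  0.009] 17.4333 [-0.39  0.39  1.63  0.    1.13  0.38]
```

Request:
{"fn": "step_arm", "kwargs": {
  "plan": [
    [[-0.03, 0.04, 0.1, 0, 0, 0], [-0.03, 0.04, 0.25, 0, 0, 0], [-0.03, 0.04, 0.4, 0, 0, 0], [-0.03, 0.04, 0.5, 0, 0, 0], [-0.03, 0.04, 0.53, 0, 0, 0], [-0.03, 0.04, 0.53, 0, 0, 0]]
  ]
}}

```text
time_s: 17.93
ee_pos: [0.5191, -0.1766, 0.0983]
eef_rot: [-3.141, 0.0, 0.794]
force: [-0.1, -0.9, 0.6]
grip_width: 0.0008
grip_force: 0.0
```

Request:
{"fn": "step_arm", "kwargs": {
  "plan": [
    [[0, 0, 0.02, 0, 0, 0], [0, 0, 0.04, 0, 0, 0], [0, 0, 0.06, 0, 0, 0], [0, 0, 0.08, 0, 0, 0], [0, 0, 0.1, 0, 0, 0], [0, 0, 0.1, 0, 0, 0]]
  ]
}}

```text
time_s: 18.43
ee_pos: [0.5191, -0.177, 0.0954]
eef_rot: [-3.141, 0.0, 0.793]
force: [-0.4, 0.3, -0.2]
grip_width: 0.0006
grip_force: 0.0
```

Request:
{"fn": "step_arm", "kwargs": {
  "plan": [
    [[0, 0, 0.02, 0, 0, 0], [0, 0, 0.04, 0, 0, 0], [0, 0, 0.06, 0, 0, 0], [0, 0, 0.08, 0, 0, 0], [0, 0, 0.1, 0, 0, 0], [0, 0, 0.12, 0, 0, 0]]
  ]
}}

```text
time_s: 18.93
ee_pos: [0.5194, -0.1771, 0.0928]
eef_rot: [3.141, -0.0, 0.794]
force: [-2.8, 1.8, 10.1]
grip_width: 0.0005
grip_force: 5.1
```

Request:
{"fn": "step_arm", "kwargs": {
  "plan": [
    [[0, 0, 0.02, 0, 0, 0], [0, 0, 0.04, 0, 0, 0], [0, 0, 0.06, 0, 0, 0], [0, 0, 0.08, 0, 0, 0], [0, 0, 0.08, 0, 0, 0]]
  ]
}}

```text
time_s: 19.35
ee_pos: [0.5194, -0.1771, 0.0905]
eef_rot: [3.141, -0.0, 0.794]
force: [-5.1, 2.1, 12.6]
grip_width: 0.0001
grip_force: 5.8
```

Request:
{"fn": "step_arm", "kwargs": {
  "plan": [
    [[0, -0.01, 0.02, 0, 0, 0], [0, -0.02, 0.04, 0, 0, 0], [-0.01, -0.02, 0.06, 0, 0, 0], [-0.01, -0.02, 0.08, 0, 0, 0], [-0.01, -0.02, 0.08, 0, 0, 0]]
  ]
}}

```text
time_s: 19.77
ee_pos: [0.5193, -0.177, 0.0885]
eef_rot: [3.139, -0.001, 0.794]
force: [-2.3, 1.4, 12.9]
grip_width: 0.0003
grip_force: 6.5
```

Request:
{"fn": "step_arm", "kwargs": {
  "plan": [
    [[0, 0, 0.02, 0, 0, 0], [0, 0, 0.04, 0, 0, 0], [0, 0, 0.06, 0, 0, 0], [0, 0, 0.06, 0, 0, 0]]
  ]
}}

```text
time_s: 20.1
ee_pos: [0.5193, -0.1771, 0.0868]
eef_rot: [3.139, -0.001, 0.794]
force: [-1.9, 1.3, 13.7]
grip_width: 0.0002
grip_force: 7.1
```

Lateral force is down. I'll continue to the stop.

Request:
{"fn": "step_arm", "kwargs": {
  "plan": [
    [[0, -0.01, 0.02, 0, 0, 0], [0, -0.01, 0.04, 0, 0, 0], [0, -0.01, 0.06, 0, 0, 0], [0, -0.01, 0.06, 0, 0, 0]]
  ]
}}

```text
time_s: 20.43
ee_pos: [0.5193, -0.177, 0.0852]
eef_rot: [3.139, -0.001, 0.794]
force: [-2.8, 1.1, 15.4]
grip_width: 0.0002
grip_force: 7.7
```

Request:
{"fn": "step_arm", "kwargs": {
  "plan": [
    [[0, 0, 0.02, 0, 0, 0], [0, 0, 0.04, 0, 0, 0], [0, 0, 0.04, 0, 0, 0]]
  ]
}}

```text
time_s: 20.68
ee_pos: [0.5193, -0.177, 0.0841]
eef_rot: [3.139, -0.001, 0.793]
force: [-2.1, 0.6, 17.0]
grip_width: 0.0004
grip_force: 8.1
```

Request:
{"fn": "step_arm", "kwargs": {
  "plan": [
    [[0, 0, 0.01, 0, 0, 0], [0, 0, 0.02, 0, 0, 0], [0, 0, 0.03, 0, 0, 0], [0, 0, 0.03, 0, 0, 0]]
  ]
}}

```text
time_s: 21.02
ee_pos: [0.5194, -0.177, 0.0839]
eef_rot: [3.138, -0.001, 0.794]
force: [-6.3, 2.4, 24.0]
grip_width: 0.0004
grip_force: 11.8
```

Request:
{"fn": "step_arm", "kwargs": {
  "plan": [
    [[0, 0, 0, 0, 0, 0], [0, 0, 0, 0, 0, 0]]
  ]
}}

```text
time_s: 21.18
ee_pos: [0.5194, -0.177, 0.0839]
eef_rot: [3.138, -0.001, 0.794]
force: [-6.6, 1.9, 24.2]
grip_width: 0.0007
grip_force: 11.8
```

Request:
{"fn": "step_arm", "kwargs": {
  "plan": [
    [[-0.01, -0.01, 0, 0, 0, 0], [-0.01, -0.02, 0, 0, 0, 0], [-0.01, -0.02, 0, 0, 0, 0], [-0.01, -0.02, 0, 0, 0, 0]]
  ]
}}

```text
time_s: 21.52
ee_pos: [0.5192, -0.177, 0.0839]
eef_rot: [3.137, -0.002, 0.794]
force: [-2.5, 0.4, 20.3]
grip_width: 0.0005
grip_force: 10.4
```

Run:
```python
from fit import *
a=np.radians(45.3);ctrl.camera("side")
for r in ctrl.masks_of("lens","side")[:1]:
    for Z in(.064,.074):
        p,e=fit({"side":r["pixels"].astype(float)},lambda p:lenspts(*p,Z),[.517,-.179,a],np.array([.001,.001,.01]));print(Z,r["confidence"],r["pixels"].sum(),p[:2],np.degrees(p[2]),e)
o=ctrl.get_obs();print(o["force"],o["ee_pos"],o["time_s"])
```

```text
0.064 0.81 806 [ 0.51652895 -0.17809927] 44.35446087938852 0.27519096968812334
0.074 0.81 806 [ 0.5145032  -0.18473018] 43.846958262116466 0.2967547316693427
[-0.9783151   0.44771713 20.09880867] [ 0.51922858 -0.17702917  0.08393546] 21.6167
```

Request:
{"fn": "step_arm", "kwargs": {
  "plan": [
    [[0, 0, 0.01, 0, 0, 0], [0, 0, 0.02, 0, 0, 0], [0, 0, 0.02, 0, 0, 0], [0, 0, 0.02, 0, 0, 0], [0, 0, 0.02, 0, 0, 0]]
  ]
}}

```text
time_s: 22.03
ee_pos: [0.5193, -0.177, 0.0839]
eef_rot: [3.137, -0.002, 0.794]
force: [-4.6, 1.8, 26.9]
grip_width: 0.0003
grip_force: 13.3
```

On the stop: z stays at 83.9 mm with 27 N on the tool, steady. Handing in.

```bash
python3 -c "
from station import ctrl
print(ctrl.hand_in())"
```

```text
the job is handed in; nothing more can be done
None
```

The thicker barrel lies centred to about 1 mm in the V-block, pressed down on its stop with about 27 N from the shut fingertips, and the job was handed in at about 22 s; hand-in returned no verdict.

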